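# Set out the roll tray and serve the round roll with tongs

### The job

Slide the loaded wooden tray all the way home into its runners on the steel buffet stand, until it meets the stop at the back. Then pick up the kitchen tongs, close them on the round bread roll and lift it well clear of the tray (a good 6 cm of air under it); finish there, with the gripper still holding the tongs and the tongs holding the roll up. Touch the round roll with the tongs only, never with the robot, leave the two long rolls lying on the tray, and do not knock the glasses, the bottle or the jar about.

Things in the scene. Friction and masses are not known exactly. Their poses are not given: they have to be found in the camera images.
- stand: Brushed steel buffet stand, fixed, 206 deep (x) x 304 wide (y) x 95 mm high. Two slotted runners along x, 75 mm above the sideboard, slots 11 mm high, hold the tray's side edges (4 mm play across). Open on top and in front (-x, to the robot); stop bar across the back. Origin: centre of footprint, at sideboard level; x points to the back, the way the tray slides home. Yaw up to 0.15 rad.
- tray: Wooden tray, 200 deep (x) x 290 wide (y); plate 8 mm thick, rim all round 9 mm above it; 0.45 kg. Slides in the runners with 3 to 7 N of friction, loaded. Origin: centre of its underside; x along the runners to the back, z up. Starts pulled out 40 to 75 mm to the robot; fully home, its rear edge meets the stop bar and its origin is right above the stand's origin.
- tray_front (a point): Middle of the tray's front edge (face towards the robot, where it can be pushed), 8 mm above its underside. The flat upright front face reaches from 8 mm below to 9 mm above this point.
- round_roll: Round bread roll, light brown crust, 50 mm in diameter, 48 mm high, about 45 g, standing on the tray's plate; the only round one. Rigid. Origin: centre of its flat underside, z up. It is in one of three places in a row across the tray, about 84 mm apart.
- round_roll_center (a point): Point inside the round roll, on its axis 25 mm above its underside, at its widest: the height at which to close the tongs.
- long_roll_a: Long bread roll, 80 long (its x) x 40 wide x 40 mm high, 55 g, lying on the tray roughly along the tray's x. Origin: centre of its underside.
- long_roll_b: Second long bread roll, the same as the first.
- tongs: Steel kitchen tongs, 110 g, lying on a cork mat 4 mm thick left of the stand. Two arms on a pin at the rear, sprung open, spread level: a gripper pointing down squeezes them together from above. Origin: on the pin at the underside; x forward to the tips, midway between the open arms, z up; frame fixed to the left arm. 208 mm from pin to tip ends; a ring reaches 36 mm behind the pin.
- tongs_grip (a point): Where to grip, at the balance point: 98 mm ahead of the pin, on the middle line of the open tongs, 12 mm above the underside. Arms 4 mm thick, 16 mm high (4 to 20 mm above the underside), 9 degrees either side of the middle line when open; width over both arms here 52 mm open, about 45 mm lightly squeezed, 38 mm when the tips touch the round roll. Fixed to the left arm.
- tongs_tip_left (a point): Middle of the hollow inside face of the left tip, 186 mm ahead of the pin, 12 mm above the underside. Tips are 46 mm long and 24 mm high (0 to 24 mm); open, the gap between them is about 76 mm inside, and they measure about 86 mm over all.
- tongs_tip_right (a point): The same on the right tip. Midway between the two tip points is where the round roll's centre must be when the tongs close on it.
- tongs_arm (a joint): Angle by which the tongs are squeezed, rad: 0 = fully open, the start; about 0.15 when closed on the round roll; 0.36 = shut. Squeezing them at the grip point takes about 6 N to begin with and 8 N at the roll's width.
- tumbler_a: Blue glass tumbler, 74 mm in diameter, 95 mm high, to the right of the stand. Origin: centre of its underside.
- tumbler_b: Second blue glass tumbler, the same as the first.
- rum_bottle: Empty short clear rum bottle, 74 mm in diameter, 172 mm high, to the right of the stand's rear end. Origin: centre of its underside.
- jar: Small white ceramic jar with screw lid, 82 mm in diameter, 90 mm high, behind the place mat. Origin: centre of its underside.

How it is judged:
On the way, in this order (a step that is already met when the one before it is completed fails the run):
1. the tray is fully home in the runners, with all three rolls on it (x of tray in the frame of stand above -0.006 m and z of each of round_roll, long_roll_a, long_roll_b in the frame of tray below 0.02 m), for 0.2 s.
2. the tongs, held by the gripper, are closed on the round roll where it stands on the tray (contact force between tongs and round_roll above 0.5 N and contact force between the fingers and tongs above 1 N and value of joint tongs_arm above 0.08 rad and z of round_roll in the frame of tray below 0.04 m), for 0.05 s.
At the end, for the whole second after the job is handed in: Round roll held still by the tongs alone, at least 55 mm of air between it and the tray; tongs partly closed (over 0.08 rad), pressing it with over 0.5 N and held in the gripper; no robot or tray contact with it; tray within 8 mm of home and level, both long rolls lying on it (z of round_roll_center in the frame of tray above 0.088 m and contact force between tongs and round_roll above 0.5 N and contact force between the fingers and tongs above 1 N and value of joint tongs_arm above 0.08 rad and contact force between each of the fingers, the arm, tray and round_roll below 0.05 N and linear speed of round_roll below 0.05 m/s and x of tray in the frame of stand above -0.008 m and horizontal distance between tray and stand below 0.01 m and angle between tray's own z axis and vertical below 0.06 rad and z of long_roll_a in the frame of tray between 0 and 0.03 m and z of long_roll_b in the frame of tray between 0 and 0.03 m); the arm keeps its last pose, push and grip.
It fails at once if the robot itself touches the round roll (contact force between any of the fingers, the arm and round_roll above 0.2 N).
It fails at once if a glass, the bottle or the jar is knocked (moved over 30 mm) (distance of any of tumbler_a, tumbler_b, rum_bottle, jar from where it was at the start of the episode above 0.03 m).
It also fails if it takes over 58 s, if anything falls off the work surface, if the arm or the gripper's body presses on something with over 40 N, if the wrist force passes 120 N, or if a joint passes its speed limit or range.

### The arm

A 6-joint arm with a two-finger parallel gripper is mounted at the origin on the work surface. World frame = base frame: x ahead of the robot, y to its left, z up, the work surface at z = 0. Lengths are in m, angles in rad, forces in N, time in s.
With the tool pointing down it reaches from about 0.35 to 0.775 m from the base axis. Payload 7.3 kg.
Tool frame: the origin (TCP) lies at the centre of the arm's flange, where the gripper is bolted on; the fingertips stand 178 mm ahead of it and the grasp point (between the pads) lies 159 mm ahead of it (tip_extent is the distance from the TCP to the fingertips, in m); z points along the fingers, y is the line along which they close (so a half turn about z gives the same grasp; the last joint's range is limited). The gripper opens to 92 mm and grips with 3 to 60 N. Pads are 19 mm wide; open, the fingers measure 130 mm over their backs; the gripper's body (75 mm by 190 mm) begins 47 mm behind the grasp point.
Start: joints at [-1.372, 0.342, 1.524, -0, 1.275, -0.146], TCP at [0.177, -0.494, 0.405] pointing down, gripper open.
Joint ranges: [-2.53, 2.53], [-0.77, 2.02], [0.04, 2.7], [-1, 4.14], [0.28, 2.66], [-3.11, 3.11]. Speed limits (rad/s): [2.57, 2.57, 3.14, 3.14, 3.14, 3.14].

### API

Orientations are given as [roll, pitch, yaw] about the fixed x, y, z axes, in that order (R = Rz(yaw) Ry(pitch) Rx(roll)).
In Python, from cell import * gives the robot as it stands.
- The arm moves only by the tool arm_command, never from a script. Its arguments are lists of equal length, an entry for each row: "xyz": the shift along the world's x, y, z in mm, a list of three; "spin": the turn about the world's z in degrees. In form: {"xyz": [[tx, ty, tz], ...], "spin": [spin, ...]}. A call has 1 to 20 rows; each row shifts and turns the commanded pose from where the row before left it; what a row does not reach is not made up. A row lasts 1/10 s, in which the tool goes at most 50 mm and 8.59 degrees, less where a joint would pass 70% of its speed; a pose out of reach is approached as far as the arm can. A call with a gripper value outside its range is refused whole. "jaw" is the opening, from -1 (shut) to 1 (fully open), set as the call begins (left out, the last holds). The fingers move at their own pace and stop on an object; "squeeze" is the grip in N (left out, the last holds). Time passes only in rows, so rows that do not move let the fingers close. It gives the time, the measured TCP pose, the force, the opening and the grip force at its end, in the units of the state.
- observe(): the state, without advancing time (a new reading comes with each control period).
- read_camera(name): name is "scene" or "top" or "wrist"; returns a dict with "img" (480x640x3 uint8, red, green, blue), "depth" (480x640 float32, m along the optical axis (not along the pixel's ray), 0 where there is no reading), "fx", "fy", "cx", "cy" (pixels), "dist_coeffs" ([k1, k2, p1, p2, k3] as OpenCV has them; the pictures are not rectified), "world_from_camera" (4x4, takes a point from camera to world coordinates). Camera axes: x right, y up, looking along -z (the intrinsics and any distortion apply to the point x, -y, -z); pixel columns grow to the right and rows downward; lengths in m; the calibration is good to about 2 mm. A picture is of the moment at which its call begins.
- hand_in(): hands the job in; it is judged then, once.
The state is a dict: "time": time; "qpos": joint angles; "qvel": joint speeds; "joint_efforts": joint torques, N m; "tool_pos": TCP position; "tool_rot": TCP orientation; "contact_force": force on the tool from outside, world axes, zero at the start; "torque": the same for the moment, N m; "opening": finger opening in m; "grip_force": force on a finger pad.
Only numpy, scipy, OpenCV 4.12 (cv2) and the standard library are available. Lean on these libraries where they do the work, as an engineer would, in place of code of your own. Each camera call takes 0.05 s, during which the arm holds its last target. There are 200 camera calls.

## Working session

There is one attempt and no reset: what is moved stays moved. The work goes in short steps, Python scripts to look and compute and a tool call to move; the robot and the scene stay as the last step left them, time stands still between calls to the robot, and variables do not carry over. Pictures are saved under pics/ and viewed, at most 12 in all, crops included, and the job is handed in when it is done.

Besides the shell and the picture viewer there is one more tool, called after "Request:" by a JSON object that holds its "fn" and its "kwargs". arm_command: Moves the arm, as the interface text tells. Its arguments: {"type":"object","properties":{"xyz":{"type":"array","items":{"type":"array","items":{"type":"number"}}},"spin":{"type":"array","items":{"type":"number"}},"jaw":{"type":"number"},"squeeze":{"type":"number"}},"required":["xyz","spin"]}

```bash
mkdir -p pics; ls; cat > h.py <<'E'
from cell import *
import numpy as np, cv2
def snap(n,f=None):
    c=read_camera(n)
    if f: cv2.imwrite('pics/'+f,c['img'][:,:,::-1])
    return c
def K(c): return np.array([[c['fx'],0,c['cx']],[0,c['fy'],c['cy']],[0,0,1.]])
def rays(c,uv):
    uv=np.asarray(uv,float).reshape(-1,1,2)
    n=cv2.undistortPoints(uv,K(c),np.array(c['dist_coeffs'],float)).reshape(-1,2)
    return np.c_[n[:,0],-n[:,1],-np.ones(len(n))]
def plane(c,uv,z):
    T=np.array(c['world_from_camera']);d=rays(c,uv)@T[:3,:3].T;o=T[:3,3]
    return o+d*((z-o[2])/d[:,2])[:,None]
def cloud(c):
    v,u=np.nonzero(c['depth']>0)
    r=rays(c,np.c_[u,v])*c['depth'][v,u][:,None];T=np.array(c['world_from_camera'])
    return u,v,r@T[:3,:3].T+T[:3,3]
E
python3 - <<'E'
from h import *
for n in('top','scene'):
    c=snap(n,n+'1.png');print(n,np.round(c['world_from_camera'],3).tolist(),c['fx'],c['dist_coeffs'])
    np.savez(n+'1.npz',**c)
print(observe())
E
```

```text
pics
top [[0.021, 0.993, -0.112, 0.4], [-1.0, 0.023, 0.02, -0.001], [0.022, 0.112, 0.993, 1.312], [0.0, 0.0, 0.0, 1.0]] 536.9220838511961 [-0.00541901  0.          0.          0.          0.        ]
scene [[0.569, -0.53, 0.629, 1.218], [0.822, 0.382, -0.422, -0.481], [-0.017, 0.757, 0.653, 0.795], [0.0, 0.0, 0.0, 1.0]] 488.160217627615 [-0.03288444  0.          0.          0.          0.        ]
{'time': 0.1, 'qpos': array([-1.37198467e+00,  3.42661441e-01,  1.52490818e+00, -1.36137789e-05,
        1.27536366e+00, -1.45991398e-01]), 'qvel': array([ 0.00092197, -0.00198387, -0.00061504, -0.00180109, -0.00051343,
       -0.0012184 ]), 'joint_efforts': array([ 1.65080852e-03, -4.32002807e+01, -2.44695336e+01,  7.18797161e-02,
        5.26485499e-02, -5.64901188e-05]), 'tool_pos': array([ 0.17745747, -0.49398222,  0.40411457]), 'tool_rot': array([-3.14026439e+00, -1.82145932e-04,  3.44806906e-01]), 'contact_force': array([-0.03859683,  0.04895189,  0.54277793]), 'torque': array([-0.00313701,  0.02538868,  0.01129095]), 'grip_force': 0.0, 'opening': 0.09120251411377663}
```

View pics/top1.png

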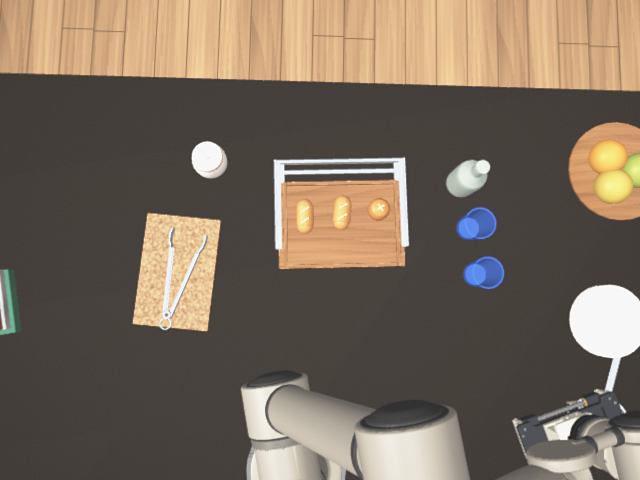

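View pics/scene1.png

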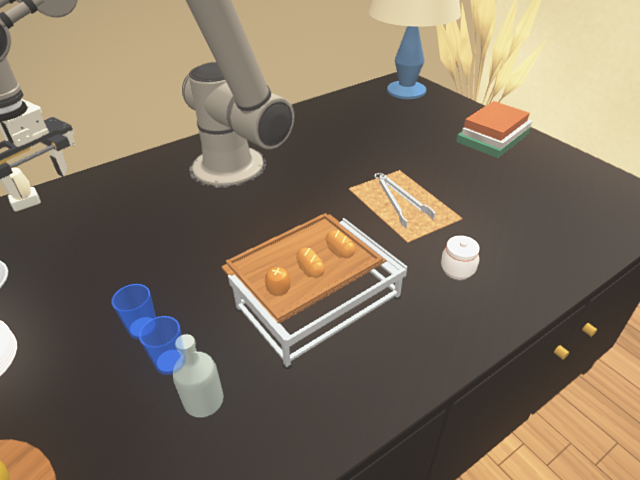

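The top view shows the tray at about (279–405, 181–268), the round roll at (379,209) on the right side, and the long rolls at (304,216) and (342,212). The tongs' ring is at (166,322), with the tips at (172,232) and (205,240). The tumblers, bottle and jar are at (480,225), (485,273), (467,178) and (209,160).

```bash
python3 - <<'E'
from h import *
c=dict(np.load('top1.npz'));
for k in('fx','fy','cx','cy'):c[k]=float(c[k])
img=c['img'];hsv=cv2.cvtColor(img,cv2.COLOR_RGB2HSV)
u,v,P=cloud(c)
H,S,V=[hsv[v,u,i].astype(int) for i in range(3)]
reg=(u>265)&(u<420)&(v>150)&(v<275)
wood=reg&(S>70)
print('wood z pct',np.percentile(P[wood,2],[5,25,50,75,95]))
# tray outline
m=np.zeros(img.shape[:2],np.uint8);m[v[wood],u[wood]]=255
m=cv2.morphologyEx(m,cv2.MORPH_OPEN,np.ones((3,3)));m=cv2.morphologyEx(m,cv2.MORPH_CLOSE,np.ones((9,9)))
cs=max(cv2.findContours(m,cv2.RETR_EXTERNAL,cv2.CHAIN_APPROX_NONE)[0],key=cv2.contourArea)
r=cv2.minAreaRect(cs);b=cv2.boxPoints(r);print('tray box',b.tolist());print(plane(c,b,.093).round(4).tolist())
# front edge fit
v0=[(uu,max(cs[cs[:,0,0]==uu,0,1])) for uu in range(290,398,4)]
q=plane(c,v0,.092);p=np.polyfit(q[:,1],q[:,0],1);print('front edge x=a*y+b',p,'yaw',np.arctan(-p[0]),'res',np.std(q[:,0]-np.polyval(p,q[:,1])))
# rolls: depth high
for n,(a,bx) in dict(la=(292,318),lb=(328,356),rr=(364,394)).items():
    k=(u>a)&(u<bx)&(v>185)&(v<240)&(P[:,2]>.1)&(P[:,2]<.15)
    print(n,'n',k.sum(),'z max',P[k,2].max(),'mid',(P[k].min(0)+P[k].max(0))/2,'ext',np.ptp(P[k],axis=0),'mean',P[k].mean(0))
# stand: grey bright
st=reg&(S<60)&(V>120);
for lo,hi in((.06,.08),(.08,.11)):
    k=st&(P[:,2]>lo)&(P[:,2]<hi);print('stand',lo,k.sum(),P[k].min(0),P[k].max(0))
ms=np.zeros(img.shape[:2],np.uint8);ms[v[st],u[st]]=255
for nm,row in(('left',range(170,242,6)),('right',range(170,240,6))):
    e=[]
    for y in row:
        xs=np.nonzero(ms[y,265:420])[0]+265;e.append((xs.min(),y) if nm=='left' else (xs.max()+1,y))
    q=plane(c,e,.095);pp=np.polyfit(q[:,0],q[:,1],1);print(nm,'rail y=a x+b',pp,'yaw',np.arctan(pp[0]),q[[0,-1]].round(4).tolist())
e=[(uu,min(np.nonzero(ms[150:175,uu])[0])+150) for uu in range(285,400,6)]
q=plane(c,e,.095);pp=np.polyfit(q[:,1],q[:,0],1);print('back x=a y+b',pp,q[[0,-1]])
# tongs
k=(u>135)&(u<220)&(v>215)&(v<332)&(S<50)&(V>110)
mt=np.zeros(img.shape[:2],np.uint8);mt[v[k],u[k]]=255
print('tongs z',np.percentile(P[k,2],[5,50,95]),'bbox',cv2.boundingRect(mt))
Q=plane(c,np.c_[u[k],v[k]],.02)
for y in range(222,332,6):
    print(y,np.nonzero(mt[y])[0].tolist())
cv2.imwrite('pics/z.png',cv2.resize(img[210:340,130:230,::-1],None,fx=4.5,fy=4.5,interpolation=cv2.INTER_CUBIC))
# mat
k=(u>120)&(u<240)&(v>205)&(v<340)&(S>60)&(V>90);print('mat z',np.median(P[k,2]))
for n,(a,b_,y0,y1) in dict(jar=(190,230,140,180),ta=(455,500,205,242),tb=(460,508,255,292),bot=(440,495,158,200)).items():
    k=(u>a)&(u<b_)&(v>y0)&(v<y1)&(P[:,2]>.04);print(n,P[k].min(0),P[k].max(0))
E
```

```text
wood z pct [0.07914538 0.08218784 0.08441334 0.08953454 0.12077826]
tray box [[276.06866455078125, 181.0546417236328], [403.34149169921875, 178.19456481933594], [405.32281494140625, 266.363525390625], [278.04998779296875, 269.2236328125]]
[[0.6683, 0.0614, 0.093], [0.6827, -0.2337, 0.093], [0.4778, -0.2386, 0.093], [0.4649, 0.0512, 0.093]]
front edge x=a*y+b [-0.04380238  0.46856223] yaw 0.04377440331900601 res 0.0006474912223535478
la n 541 z max 0.12884838490496509 mid [ 0.58636782 -0.00595915  0.11447331] ext [0.07777107 0.03946623 0.02875014] mean [ 0.58475769 -0.0060733   0.1172772 ]
lb n 523 z max 0.12802822038826234 mid [ 0.59636916 -0.09121938  0.114579  ] ext [0.07603137 0.04123756 0.02689844] mean [ 0.59514538 -0.08968174  0.11735399]
rr n 381 z max 0.13510720533845233 mid [ 0.60617019 -0.17361079  0.11762548] ext [0.04825243 0.04711489 0.03496346] mean [ 0.60373846 -0.17212862  0.12366532]
stand 0.06 245 [ 0.51222588 -0.24328661  0.06769312] [0.72644314 0.05801967 0.07999155]
stand 0.08 1611 [ 0.51279137 -0.24501964  0.08000149] [0.73149838 0.06763548 0.10036397]
left rail
[... 892 characters left out ...]
165, 166, 167, 168, 169, 180, 181, 182, 183, 184]
294 [164, 165, 166, 167, 168, 169, 177, 178, 179, 180, 181]
300 [164, 165, 166, 167, 168, 174, 175, 176, 177, 178]
306 [163, 164, 165, 166, 167, 172, 173, 174, 175, 176]
312 [162, 163, 164, 165, 166, 167, 168, 169, 170, 171, 172, 173]
318 [162, 163, 164, 165, 166, 167, 168, 169]
324 [159, 160, 169, 170]
330 []
mat z 0.004374067244673374
jar [0.68673041 0.18606144 0.04020808] [0.7631766  0.26680944 0.09764955]
ta [ 0.54651999 -0.44974511  0.04012829] [ 0.61710375 -0.37541299  0.10120714]
tb [ 0.43235899 -0.46389294  0.04007172] [ 0.50362832 -0.39061713  0.10039429]
bot [ 0.65710673 -0.42610349  0.04050815] [ 0.72954786 -0.35526368  0.1776946 ]
```

View pics/z.png

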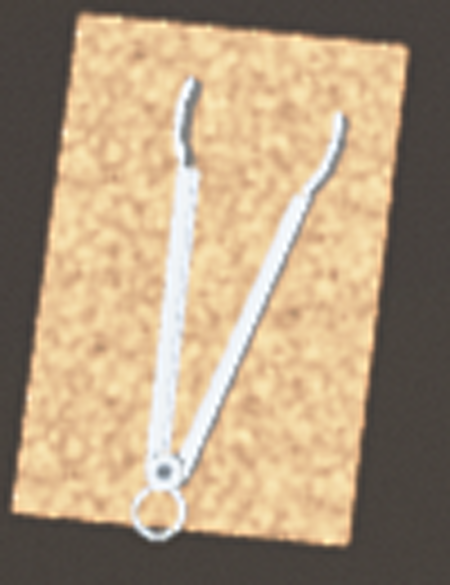

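Request:
{"fn": "arm_command", "kwargs": {"xyz": [[24,36,0],[24,36,0],[24,36,0],[24,36,0],[24,36,0],[24,36,0],[24,36,0],[24,36,0],[24,36,0],[24,36,0],[24,36,0],[0,0,-37],[0,0,-37],[0,0,-37],[0,0,-37],[0,0,0],[0,0,0]], "spin": [-1.56,-1.56,-1.56,-1.56,-1.56,-1.56,-1.56,-1.56,-1.56,-1.56,-1.56,0,0,0,0,0,0], "jaw": -1, "squeeze": 30}}

```text
time: 1.8
tool_pos: [0.4416, -0.0982, 0.257]
tool_rot: [-3.141, 0.001, 0.045]
contact_force: [-0.2, 0.6, -0.3]
opening: 0.0002
grip_force: 0.0
```

```bash
python3 - <<'E'
from h import *
c=dict(np.load('top1.npz'))
for k in('fx','fy','cx','cy'):c[k]=float(c[k])
hsv=cv2.cvtColor(c['img'],cv2.COLOR_RGB2HSV)
m=((hsv[...,1]<50)&(hsv[...,2]>110))
L=[];R=[]
for y in range(256,306):
    xs=np.nonzero(m[y,150:215])[0]+150
    g=np.nonzero(np.diff(xs)>2)[0]
    if len(g)==1: L.append((xs[:g[0]+1].mean(),y));R.append((xs[g[0]+1:].mean(),y))
f=[]
for A in(L,R):
    q=plane(c,A,.022)[:,:2];vx,vy,x0,y0=cv2.fitLine(q.astype(np.float32),cv2.DIST_L2,0,.01,.01).ravel()
    if vx<0:vx,vy=-vx,-vy
    f.append((np.array([x0,y0]),np.array([vx,vy])));print('ang deg',np.degrees(np.arctan2(vy,vx)))
A=np.c_[f[0][1],-f[1][1]];t=np.linalg.solve(A,f[1][0]-f[0][0]);X=f[0][0]+t[0]*f[0][1]
d=f[0][1]+f[1][1];d/=np.linalg.norm(d)
print('intersection',X,'yaw',np.degrees(np.arctan2(d[1],d[0])))
pin=plane(c,[(166.6,314.4)],.024)[0];print('pin',pin)
for p in(pin[:2],):print('grip',p+.098*d,'tipmid',p+.186*d)
print('tips',plane(c,[(172,228.5),(205.5,236)],.026))
print('ring',plane(c,[(165,322.5)],.012))
E
```

```text
ang deg -3.2098477
ang deg -21.300081
intersection [0.31590748 0.32249272] yaw -12.254965
pin [0.3560334 0.3143244 0.024    ]
grip [0.45180025 0.29352269] tipmid [0.53779498 0.2748436 ]
tips [[0.56067839 0.31129167 0.026     ]
 [0.54441522 0.23033249 0.026     ]]
ring [[0.33644933 0.32008808 0.012     ]]
```

Request:
{"fn": "arm_command", "kwargs": {"xyz": [[9,0.4,0],[7,0.3,0],[5,0.2,0],[5,0.2,0],[5,0.2,0],[5,0.2,0],[5,0.2,0],[5,0.2,0],[5,0.2,0],[5,0.2,0],[4,0.2,0],[0,0,0]], "spin": [0,0,0,0,0,0,0,0,0,0,0,0]}}

```text
time: 3.0
tool_pos: [0.5023, -0.0956, 0.2567]
tool_rot: [3.141, -0.002, 0.045]
contact_force: [-0.5, 0.3, -1.0]
opening: 0.0006
grip_force: 0.0
```

Request:
{"fn": "arm_command", "kwargs": {"xyz": [[3,0.1,0],[3,0.1,0],[3,0.1,0]], "spin": [0,0,0]}}

```text
time: 3.3
tool_pos: [0.5082, -0.0951, 0.2565]
tool_rot: [-3.14, 0.01, 0.046]
contact_force: [-22.9, -0.5, 19.1]
opening: 0.0007
grip_force: 12.2
```

```bash
python3 - <<'E'
from h import *
c=snap('top','top2.png')
s=observe();print(s['tool_pos'],s['contact_force'])
u,v,P=cloud(c);hsv=cv2.cvtColor(c['img'],cv2.COLOR_RGB2HSV)
S=hsv[v,u,1].astype(int)
w=(u>265)&(u<420)&(v>145)&(v<275)&(S>70)&(P[:,2]>.07)&(P[:,2]<.1)
x0=P[w];print(x0.min(0),x0.max(0))
mm=np.zeros((480,640),np.uint8);mm[v[w],u[w]]=255
e=[(uu,np.nonzero(mm[:,uu])[0].max()) for uu in list(range(285,300,3))+list(range(390,402,3))]
q=plane(c,e,.092);print(q.round(4).tolist())
E
```

```text
[ 0.50821588 -0.0950731   0.25647994] [-18.22002042  -0.13856746  13.80707172]
[ 0.51308086 -0.23071505  0.07218317] [0.72356411 0.05153708 0.09993897]
[[0.5137, 0.0368, 0.092], [0.5138, 0.0299, 0.092], [0.514, 0.0231, 0.092], [0.5141, 0.0163, 0.092], [0.5143, 0.0094, 0.092], [0.5886, -0.2032, 0.092], [0.5864, -0.2101, 0.092], [0.5843, -0.217, 0.092], [0.5242, -0.2241, 0.092]]
```

View pics/top2.png

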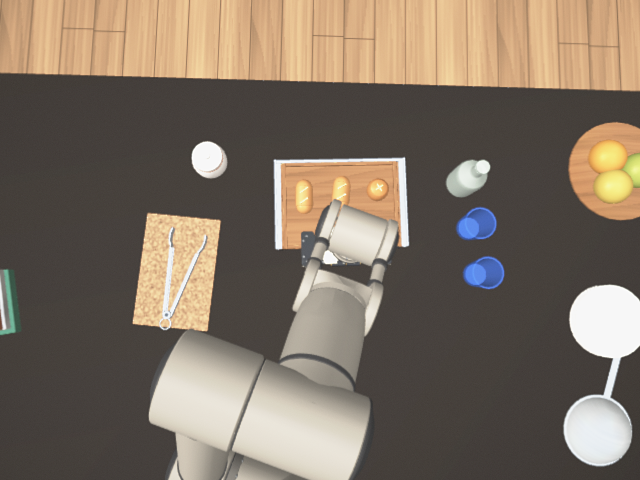

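The tray's front edge is now near row 248, about 47 mm further in. The rear meets the back bar at row 162, all three rolls are still on the tray, and the force has risen. I'll nudge it once more to confirm the stop, then back off.

Request:
{"fn": "arm_command", "kwargs": {"xyz": [[2,0.1,0],[1,0,0],[0,0,0]], "spin": [0,0,0]}}

```text
time: 3.65
tool_pos: [0.5093, -0.0949, 0.2565]
tool_rot: [-3.139, 0.015, 0.046]
contact_force: [-27.7, -2.8, 21.8]
opening: 0.0004
grip_force: 14.1
```

Request:
{"fn": "arm_command", "kwargs": {"xyz": [[-10,0,0],[-20,0,0],[0,0,40],[0,0,40],[-4,43,0],[-4,43,0],[-4,43,0],[-4,43,0],[-4,43,0],[-4,43,0],[-4,43,0],[-4,43,0],[-4,43,0],[0,0,0],[0,0,0]], "spin": [0,0,0,0,-1.67,-1.67,-1.67,-1.67,-1.67,-1.67,-1.67,-1.67,-1.67,0,0], "jaw": 1}}

```text
time: 5.15
tool_pos: [0.4474, 0.2928, 0.3366]
tool_rot: [-3.141, -0.001, -0.214]
contact_force: [0.5, -0.8, 0.2]
opening: 0.0915
grip_force: 0.0
```

```bash
python3 - <<'E'
from h import *
c=snap('wrist','w1.png');np.savez('w1.npz',**c)
print(np.round(c['world_from_camera'],3).tolist())
t=snap('top');np.savez('top3.npz',**t)
E
```

```text
[[-0.213, 0.945, 0.248, 0.514], [-0.977, -0.206, -0.056, 0.276], [-0.002, -0.254, 0.967, 0.316], [0.0, 0.0, 0.0, 1.0]]
```

View pics/w1.png

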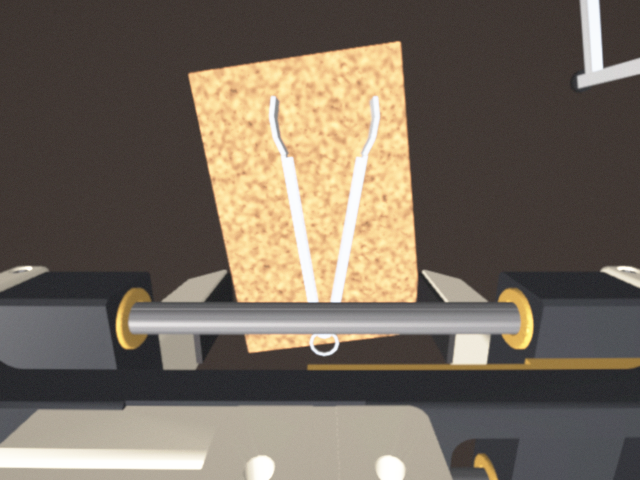

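The wrist view shows the tongs nearly symmetric under the gripper: tips at (275,99) and (376,99), ring at (324,344). I'll check these numbers, along with the tray and roll from the new top view.

```bash
python3 - <<'E'
from h import *
c=dict(np.load('w1.npz'))
q=plane(c,[(275,99),(376,99)],.026);print('tips',q)
s=plane(c,[(288,158),(362,158)],.024);print('shoulder',s)
r=plane(c,[(324,344)],.012)[0];print('ring',r)
m=q.mean(0);d=(m-r)[:2];n=np.linalg.norm(d);d/=n;print('len tip-ringcentre',n,'yaw',np.degrees(np.arctan2(d[1],d[0])),'grip',m[:2]-.110*d)
t=dict(np.load('top3.npz'));u,v,P=cloud(t);hsv=cv2.cvtColor(t['img'],cv2.COLOR_RGB2HSV);S=hsv[v,u,1].astype(int)
mm=np.zeros((480,640),np.uint8);w=(u>265)&(u<420)&(v>150)&(v<275)&(S>70);mm[v[w],u[w]]=255
e=[(x,np.nonzero(mm[:,x])[0].max()) for x in range(292,394,4)]
Q=plane(t,e,.092);p=np.polyfit(Q[:,1],Q[:,0],1);print('front',p)
for n,(a,b) in dict(la=(290,318),lb=(328,354),rr=(364,394)).items():
    k=(u>a)&(u<b)&(v>165)&(v<225)&(P[:,2]>.105)&(P[:,2]<.15)
    print(n,k.sum(),'zmax',P[k,2].max(),'mid',(P[k].min(0)+P[k].max(0))/2,'ext',np.ptp(P[k],axis=0))
k=(u>364)&(u<394)&(v>165)&(v<215)&(S>120)&(P[:,2]>.1);mr=np.zeros((480,640),np.uint8);mr[v[k],u[k]]=255
(cx,cy),rad=cv2.minEnclosingCircle(np.argwhere(mr)[:,::-1].astype(np.float32));print('rr px',cx,cy,rad,plane(t,[(cx,cy)],.112))
k=(u>285)&(u<400)&(v>222)&(v<240)&(S>70);print('plate z',np.median(P[k,2]))
E
```

```text
tips [[0.55956715 0.30688562 0.026     ]
 [0.54244948 0.22843171 0.026     ]]
shoulder [[0.51290699 0.30791215 0.024     ]
 [0.49976834 0.24762862 0.024     ]]
ring [0.32870996 0.31738923 0.012     ]
len tip-ringcentre 0.22779308690586345 yaw -12.610062547346349 grip [0.44366169 0.29167327]
front [-0.04136317  0.5141783 ]
la 507 zmax 0.1287140280531922 mid [ 0.63102359 -0.00265226  0.11700889] ext [0.07621678 0.03937927 0.02341027]
lb 507 zmax 0.12864412654093949 mid [ 0.64224209 -0.08698331  0.11685584] ext [0.07715362 0.03885254 0.02357658]
rr 373 zmax 0.13755165185527218 mid [ 0.65069347 -0.17040819  0.12139616] ext [0.04707617 0.04842007 0.03231098]
rr px 377.3500061035156 188.94000244140625 11.14218521118164 [[ 0.65177311 -0.17060037  0.112     ]]
plate z 0.08343638840614065
```

```bash
python3 - <<'E'
from h import *
t=dict(np.load('top3.npz'));s=snap('scene');np.savez('s3.npz',**s)
a=cv2.resize(t['img'][150:260,265:415],None,fx=5,fy=5,interpolation=cv2.INTER_CUBIC)
cv2.imwrite('pics/za.png',a[:,:,::-1])
b=cv2.resize(s['img'][210:370,215:415],None,fx=3.7,fy=3.7,interpolation=cv2.INTER_CUBIC)
cv2.imwrite('pics/zb.png',b[:,:,::-1])
E
```

```text
(no output)
```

View pics/za.png

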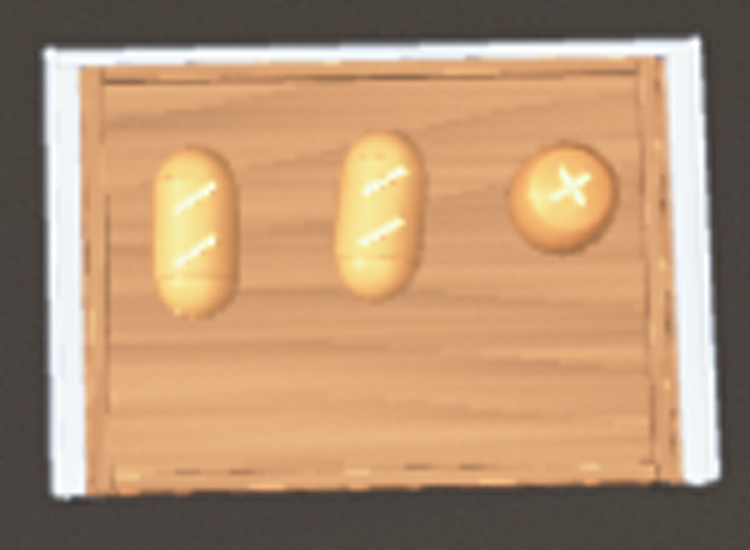

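View pics/zb.png

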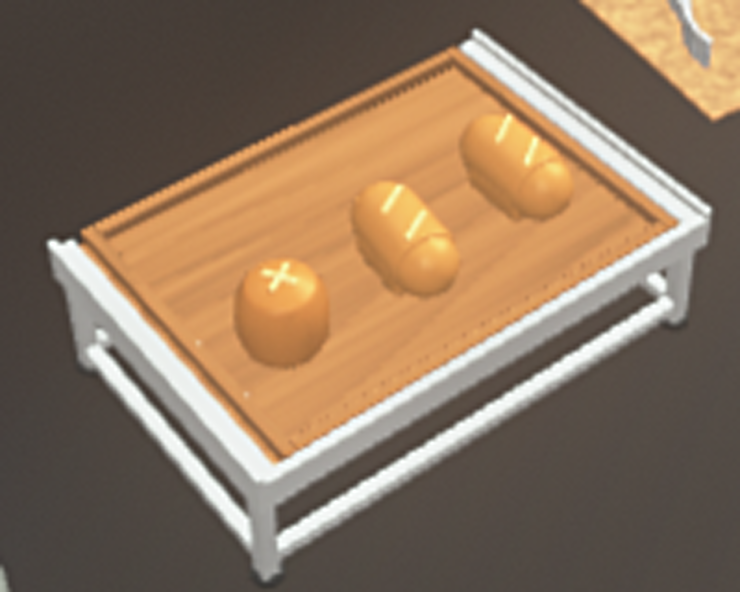

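The tray sits flush against the back bar in both views, with no gap and all the rolls on it. Next is the descent onto the tongs.

Request:
{"fn": "arm_command", "kwargs": {"xyz": [[-1,0,-40],[0,0,-40],[0,0,-40],[0,0,-20],[0,0,-10],[0,0,0]], "spin": [-0.3,0,0,0,0,0]}}

```text
time: 5.9
tool_pos: [0.4467, 0.2909, 0.186]
tool_rot: [3.14, 0.001, -0.224]
contact_force: [1.0, -0.6, -0.3]
opening: 0.0919
grip_force: 0.0
```

Request:
{"fn": "arm_command", "kwargs": {"xyz": [[0,0,0],[0,0,0],[0,0,0],[0,0,0],[0,0,0],[0,0,0]], "spin": [0,0,0,0,0,0], "jaw": 0.07, "squeeze": 25}}

```text
time: 6.5
tool_pos: [0.4467, 0.292, 0.1872]
tool_rot: [-3.141, -0.001, -0.222]
contact_force: [-0.4, 0.0, 2.4]
opening: 0.0504
grip_force: 7.0
```

Request:
{"fn": "arm_command", "kwargs": {"xyz": [[0,0,3],[0,0,8],[0,0,15],[0,0,25],[0,0,35],[0,0,40],[0,0,35],[0,0,15],[0,0,0],[0,0,0]], "spin": [0,0,0,0,0,0,0,0,0,0]}}

```text
time: 7.5
tool_pos: [0.4461, 0.2916, 0.3623]
tool_rot: [3.141, 0.001, -0.222]
contact_force: [-0.5, -1.2, -1.9]
opening: 0.0493
grip_force: 6.1
```

```bash
python3 - <<'E'
from h import *
c=snap('wrist','w2.png');np.savez('w2.npz',**c);s=observe();print(s['tool_pos'],s['opening'],s['grip_force'])
E
```

```text
[0.44605275 0.29158718 0.36156266] 0.04921533334433506 6.114774114685133
```

View pics/w2.png

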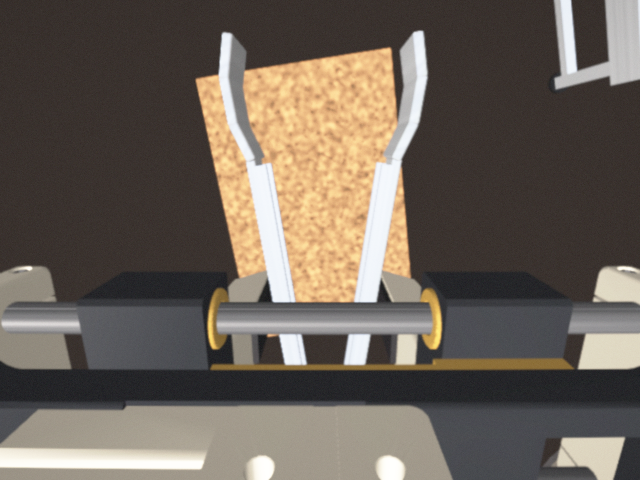

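The tongs are held and lifted, with the tips at about (232,45) and (416,45). I'll use depth to measure where the tips sit relative to the TCP.

```bash
python3 - <<'E'
from h import *
c=dict(np.load('w2.npz'));u,v,P=cloud(c);s=observe()
hsv=cv2.cvtColor(c['img'],cv2.COLOR_RGB2HSV);S=hsv[v,u,1].astype(int)
yaw=s['tool_rot'][2];R=np.array([[np.cos(yaw),np.sin(yaw)],[-np.sin(yaw),np.cos(yaw)]])
T=P-s['tool_pos'];T[:,:2]=T[:,:2]@R.T   # x along tongs, y left
k=(v<300)&(u>180)&(u<460)&(P[:,2]>.1)&(S<60)&(T[:,2]<-.13)
print('n',k.sum())
for lo in np.arange(.03,.13,.01):
    o=[]
    for sg in(1,-1):
        j=k&(T[:,0]>lo)&(T[:,0]<=lo+.01)&(T[:,1]*sg>0)
        o+= [np.round([T[j,1].min(),T[j,1].max(),np.percentile(T[j,2],5),np.percentile(T[j,2],90)],4).tolist()] if j.sum()>5 else [0]
    print(round(lo,3),o)
print('xmax',[T[k&(T[:,1]*sg>0),0].max() for sg in(1,-1)])
E
```

```text
n 13975
0.03 [[0.0178, 0.0271, -0.1772, -0.162], [-0.0305, -0.0213, -0.1772, -0.162]]
0.04 [[0.0191, 0.0282, -0.1771, -0.1619], [-0.0316, -0.0226, -0.1769, -0.1618]]
0.05 [[0.0203, 0.0297, -0.1771, -0.1619], [-0.0327, -0.0239, -0.177, -0.1618]]
0.06 [[0.0218, 0.0321, -0.1766, -0.1583], [-0.035, -0.0252, -0.1772, -0.1582]]
0.07 [[0.0278, 0.0359, -0.1763, -0.1581], [-0.0387, -0.0308, -0.1781, -0.1579]]
0.08 [[0.0317, 0.0376, -0.1772, -0.1579], [-0.0396, -0.0344, -0.1782, -0.158]]
0.09 [[0.0326, 0.038, -0.1776, -0.158], [-0.0403, -0.0351, -0.179, -0.1578]]
0.1 [[0.0315, 0.0371, -0.1785, -0.1578], [-0.0394, -0.0338, -0.1785, -0.1579]]
0.11 [0, 0]
0.12 [0, 0]
xmax [np.float64(0.10969913708003674), np.float64(0.1101265386243886)]
```

Request:
{"fn": "arm_command", "kwargs": {"xyz": [[2.5,-10,0],[5,-20,0],[7.5,-30,0],[9,-36,0],[9,-36,0],[9,-36,0],[9,-36,0],[9,-36,0],[9,-36,0],[9,-36,0],[9,-36,0],[9,-36,0],[7.5,-30,0],[6,-25,0],[4,-15,0],[2,-8,0],[1,-3,0],[0,0,0],[0,0,0]], "spin": [0.3,0.7,1,1.2,1.2,1.2,1.2,1.2,1.2,1.2,1.2,1.2,1,0.7,0.4,0.2,0.1,0,0]}}

```text
time: 9.45
tool_pos: [0.5629, -0.1722, 0.3628]
tool_rot: [-3.141, 0.0, 0.044]
contact_force: [0.4, -0.2, -1.5]
opening: 0.0495
grip_force: 6.1
```

```bash
python3 - <<'E'
from h import *
c=snap('wrist','w3.png');np.savez('w3.npz',**c);u,v,P=cloud(c);s=observe();print(s['tool_pos'],s['tool_rot'],s['opening'],s['grip_force'])
hsv=cv2.cvtColor(c['img'],cv2.COLOR_RGB2HSV);S=hsv[v,u,1].astype(int)
yaw=s['tool_rot'][2];R=np.array([[np.cos(yaw),np.sin(yaw)],[-np.sin(yaw),np.cos(yaw)]])
T=P-s['tool_pos'];T[:,:2]=T[:,:2]@R.T
k=(v<300)&(u>180)&(u<460)&(P[:,2]>.165)&(S<60)&(T[:,2]<-.13)
for sg in(1,-1):
    j=k&(T[:,1]*sg>0)&(T[:,0]>.08);print('tip',T[j].min(0),T[j].max(0))
j=(S>90)&(P[:,2]>.1)&(P[:,2]<.15)&(abs(T[:,1])<.05)&(T[:,0]>.02)
print('roll world',P[j].min(0),P[j].max(0),'tool',T[j].min(0),T[j].max(0),(T[j].min(0)+T[j].max(0))/2)
j=(S>70)&(P[:,2]>.07)&(P[:,2]<.1)&(abs(T[:,1])<.1)&(T[:,0]<.16);print('plate',np.percentile(P[j,2],[10,50,90]))
E
```

```text
[ 0.56291554 -0.17218994  0.36283716] [-3.14141938e+00  1.06660395e-04  4.42113422e-02] 0.04922367087811215 6.114054018398747
tip [ 0.08004508  0.0317325  -0.18125011] [ 0.10891596  0.03807061 -0.15667349]
tip [ 0.08001292 -0.04016789 -0.18204641] [ 0.1095576  -0.03366093 -0.15669107]
roll world [ 0.62517672 -0.19802521  0.10447951] [ 0.67414212 -0.14938676  0.13306938] tool [ 0.06205043 -0.02937793 -0.25835765] [ 0.11108123  0.01881269 -0.22976778] [ 0.08656583 -0.00528262 -0.24406271]
plate [0.08186072 0.08285331 0.09113783]
```

View pics/w3.png

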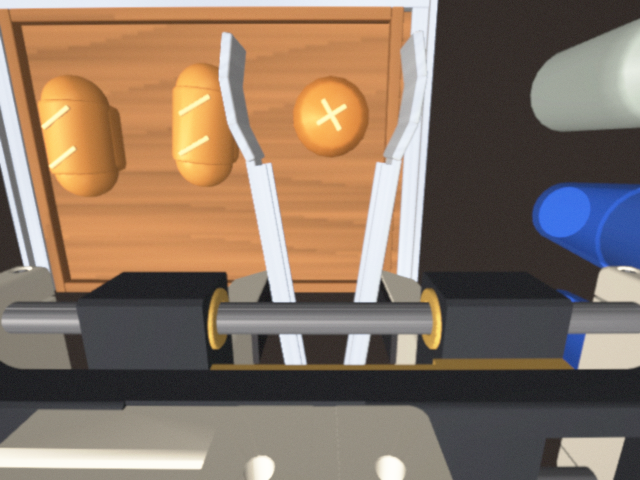

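The roll is centred at (331,116) between the open tips, slightly right of the middle line (about 3–4 mm). I'll shift for that and descend.

Request:
{"fn": "arm_command", "kwargs": {"xyz": [[0,-3.5,0],[0,0,-15],[0,0,-20],[0,0,-20],[0,0,-14],[0,0,-9],[0,0,-5],[0,0,0]], "spin": [0,0,0,0,0,0,0,0]}}

```text
time: 10.3
tool_pos: [0.563, -0.1766, 0.2795]
tool_rot: [-3.141, 0.001, 0.043]
contact_force: [-0.1, 0.1, -1.5]
opening: 0.0492
grip_force: 6.1
```

```bash
python3 - <<'E'
from h import *
c=snap('wrist','w4.png');u,v,P=cloud(c);s=observe();print(s['tool_pos'],s['contact_force'],s['grip_force'])
hsv=cv2.cvtColor(c['img'],cv2.COLOR_RGB2HSV);S=hsv[v,u,1].astype(int)
yaw=s['tool_rot'][2];R=np.array([[np.cos(yaw),np.sin(yaw)],[-np.sin(yaw),np.cos(yaw)]])
T=P-s['tool_pos'];T[:,:2]=T[:,:2]@R.T
k=(v<300)&(u>180)&(u<460)&(S<60)&(T[:,2]<-.13)&(T[:,2]>-.19)
for sg in(1,-1):
    j=k&(T[:,1]*sg>0)&(T[:,0]>.08)&(T[:,0]<.115);print('tip',T[j].min(0),T[j].max(0))
j=(S>90)&(P[:,2]>.1)&(P[:,2]<.15)&(abs(T[:,1])<.033)&(T[:,0]>.02)
print('roll tool',T[j].min(0),T[j].max(0),(T[j].min(0)+T[j].max(0))/2)
E
```

```text
[ 0.56313107 -0.17668891  0.28007766] [ 0.41009368  0.26247193 -0.80203974] 6.114145800238475
tip [ 0.08000523  0.00021757 -0.18225388] [ 0.10866423  0.03844847 -0.14672494]
tip [ 0.08002123 -0.06477988 -0.18998315] [ 1.14104785e-01 -1.02338450e-04 -1.46972464e-01]
roll tool [ 0.06208686 -0.02481016 -0.17619454] [ 0.11063058  0.02254687 -0.14721357] [ 0.08635872 -0.00113165 -0.16170406]
```

View pics/w4.png

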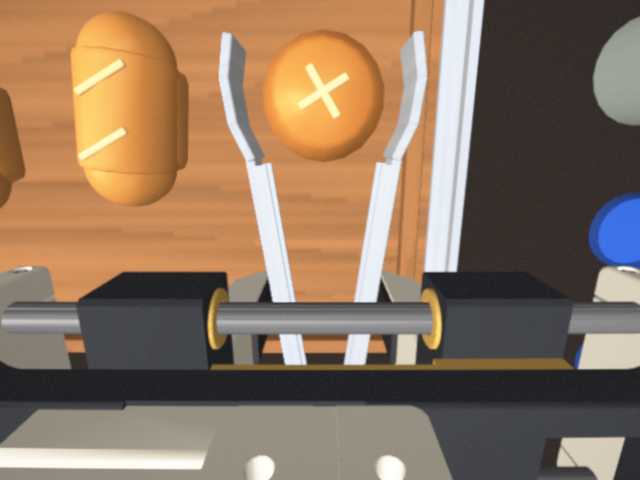

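The roll sits centred between the tips, at the right height and distance. Closing on it.

Request:
{"fn": "arm_command", "kwargs": {"xyz": [[0,0,0],[0,0,0],[0,0,0],[0,0,0],[0,0,0],[0,0,0]], "spin": [0,0,0,0,0,0], "jaw": -0.5, "squeeze": 28}}

```text
time: 10.95
tool_pos: [0.5631, -0.1768, 0.2799]
tool_rot: [3.141, -0.001, 0.043]
contact_force: [1.4, -0.0, -0.6]
opening: 0.0374
grip_force: 27.9
```

Request:
{"fn": "arm_command", "kwargs": {"xyz": [[0,0,2],[0,0,5],[0,0,8],[0,0,12],[0,0,14],[0,0,14],[0,0,14],[0,0,12],[0,0,8],[0,0,5],[0,0,2],[0,0,0],[0,0,0],[0,0,0],[0,0,0]], "spin": [0,0,0,0,0,0,0,0,0,0,0,0,0,0,0]}}

```text
time: 12.45
tool_pos: [0.563, -0.1767, 0.3753]
tool_rot: [-3.141, 0.001, 0.043]
contact_force: [-0.3, 0.8, -2.4]
opening: 0.0376
grip_force: 27.9
```

```bash
python3 - <<'E'
from h import *
c=snap('scene','s5.png');s=observe();print(s['tool_pos'],s['opening'],s['grip_force'])
w=snap('wrist');u,v,P=cloud(w)
hsv=cv2.cvtColor(w['img'],cv2.COLOR_RGB2HSV);S=hsv[v,u,1].astype(int)
j=(S>90)&(P[:,2]>.15)&(P[:,2]<.25)&(v<220)
print('roll',j.sum(),P[j].min(0),P[j].max(0))
cv2.imwrite('pics/s5.png',cv2.resize(c['img'][100:400,150:450,::-1],None,fx=2,fy=2))
E
```

```text
[ 0.56297444 -0.17670567  0.37543599] 0.03764907955630696 27.909989504842088
roll 11279 [ 0.62420357 -0.19737086  0.19074078] [ 0.67338346 -0.14819267  0.22622352]
```

View pics/s5.png

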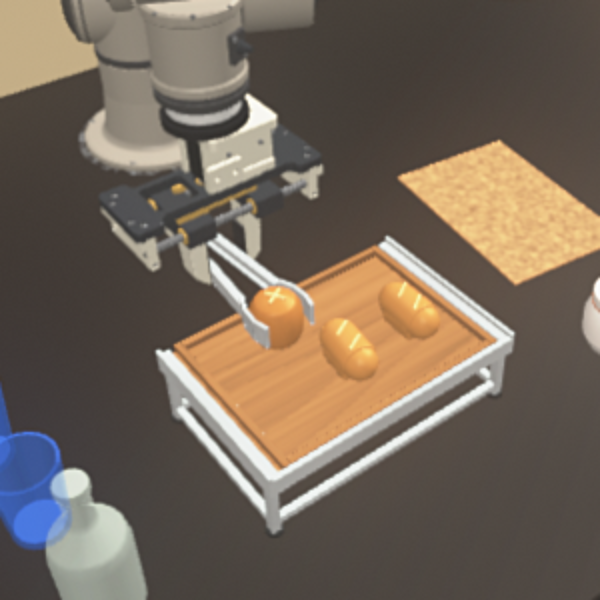

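The roll is held at (275,318) in the crop, with about 95 mm of air under it. The tray is home and both long rolls are on it.

```bash
python3 -c "
from cell import *
print(hand_in())"
```

```text
the job is handed in; nothing more can be done
None
```

I've handed the job in: the tray is home against the stop, and the gripper is holding the tongs closed on the round roll with about 95 mm of air under it; both long rolls are still on the tray (no verdict came back).

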